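Load a macro light and pack its cells home with the push rod

ROBOT

A 6-joint arm with a two-finger parallel gripper is mounted at the origin on the work surface. World frame = base frame: x ahead of the robot, y to its left, z up, the work surface at z = 0. Lengths are in mm, angles in rad, forces in N, time in s.
With the tool pointing down it reaches from about 275 to 1000 mm from the base axis. Payload 8.4 kg.
Tool frame: the origin (TCP) lies between the finger pads; the fingertips stand 22 mm ahead of it and the grasp point (between the pads) lies 3 mm ahead of it; z points along the fingers, y is the line along which they close (so a half turn about z gives the same grasp; the last joint's range is limited). The gripper opens to 85 mm and grips with 20 to 120 N. Pads are 22 mm wide; open, the fingers measure 114 mm over their backs; the gripper's body (76 mm by 85 mm) begins 54 mm behind the grasp point. The pads swing forward as they close: fully open they stand 13 mm farther back than shut.
Start: joints at [-1.245, 0.353, 1.633, -0, 1.155, -0.002], TCP at [201.224, -591.724, 253.281] pointing down, gripper open.
Joint ranges: [-2.63, 2.63], [-0.92, 2.1], [0.06, 2.66], [-1.3, 4.44], [0, 2.69], [-3.02, 3.02]. Speed limits (rad/s): [2.22, 2.22, 2.79, 3.14, 3.14, 3.14].

INTERFACE

Orientations are given as [roll, pitch, yaw] about the fixed x, y, z axes, in that order (R = Rz(yaw) Ry(pitch) Rx(roll)).
In Python, from rig import r, grab_frame gives the robot as it stands.
- The arm moves only by the shell command python3 -m inch 'ROWS' [FORCE]. ROWS is JSON, a list of rows, each a list of 7 numbers: the turn, a rotation vector about the tool's x, y, z as a fraction of full scale, then the shift along the tool's x, y, z as a fraction of full scale, then the closure, from 0 (fully open) to 1 (shut). In form: [[rx, ry, rz, dx, dy, dz, fingers], ...]. A call has 1 to 8 rows; each row shifts and turns the commanded pose from where the row before left it, along the tool's axes as they then stand; what a row does not reach is not made up. Full scale, the value 1, is 2.5 cm for a shift and pi rad for a turn. A row lasts 1/12 s, in which the tool goes at most 41.7 mm and 7.16 degrees, less where a joint would pass 70% of its speed; a pose out of reach is approached as far as the arm can. A call with a number of a shift or a turn outside -1 to 1 is refused whole. A call with a gripper value outside its range is refused whole. The fingers move at their own pace and stop on an object; FORCE is the grip in N (left out, the last holds). Time passes only in rows, so rows that do not move let the fingers close. It gives the time, the measured TCP pose, the force, the opening and the grip force at its end, in the units of the state.
- r.sense(): the state, without advancing time (a new reading comes with each control period).
- grab_frame(name): name is "scene" or "side" or "wrist"; returns a dict with "pixels" (480x640x3 uint8, red, green, blue), "z_map" (480x640 float32, mm along the optical axis (not along the pixel's ray), 0 where there is no reading), "vertical_fov" (degrees; the focal length in pixels is half the picture's height over the tangent of half this angle, whatever the lens; pixels are square), "cx", "cy" (the principal point, pixels), "cam_to_world" (4x4, takes a point from camera to world coordinates). Camera axes: x right, y down, z forward; pixel columns grow to the right and rows downward; lengths in mm; the calibration is good to about 2 mm. A picture is of the moment at which its call begins.
- r.sign_off(): hands the job in; it is judged then, once.
The state is a dict: "clock": time; "qpos": joint angles; "qvel": joint speeds; "joint_efforts": joint torques, N m; "eef_pos": TCP position; "tcp_rot": TCP orientation; "contact_force": force on the tool from outside, world axes, zero at the start; "wrist_torque": the same for the moment, N m; "opening": opening from 0.0 (shut) to 1.0 (fully open); "grasp_force": force on a finger pad.
Only numpy, scipy, OpenCV 4.12 (cv2) and the standard library are available. Lean on these libraries where they do the work, as an engineer would, in place of code of your own. Each camera call takes 0.05 s, during which the arm holds its last target. There are 200 camera calls.

TASK

Load the handheld macro light that stands tail-up in the tripod clamp: take the one green cell from the cell caddy and, as it stands (button end down), put it into the light's open tail on top of the cell already in the bore. Then take the white push rod and press both cells down the bore until they bottom out on the front contact, leaning on them firmly with about 20 N for a moment (never over 28 N) so that you know they are home. Put the rod back upright in its stand, and leave the spent red cells and everything else on the shelf where they are.

Things in the scene. Friction and masses are not known exactly. Their poses are not given: they have to be found in the camera images.
- light: Dark grey tubular macro light, fixed upright, head down in a rubber cup on an aluminium tripod plate in a lever-lock clamp (base 76 x 64 mm, red lever). Origin on the shelf on the tube's axis, z up. Tube 32 mm across outside, its open tail at z = 143 mm. Bore 21 mm across. The cells bottom on the front contact, a brass stud screwed in to suit the cells: its face lies at z = 55 to 67 mm, hidden.
- mouth (a point): Centre of the light's open tail (bright rim), on the tube's axis, 143 mm above the shelf; chamfered from 27 mm across to 21 mm over 5 mm. Three spring strips in the bore, 28 to 84 mm below the rim, hold a cell where it is pushed. A cell let go here drops until it rests on the lower cell, its upper end 2 mm below to 6 mm above the rim. Sliding the cells takes 4 to 11 N: not yet the bottom.
- cell_a: Green cell with a white band already in the bore of the light, stuck partway down, its lower end 72 to 80 mm above the shelf. Lithium cell 17 mm in diameter, 34.5 mm long over all, 18 g. Origin at the centre of its lower end (the tip of its button, 7 mm wide and 1.5 mm high), z along its axis. Home: its button on the front contact.
- cell_b: The fresh cell, the same green cell with a white band, standing button end down in one of the caddy's three wells, 21.5 mm of it showing. Size and origin as cell_a. Home: down on cell_a with cell_a home; its flat upper end is then 7 to 19 mm below the rim of the tail. A rod force above 28 N would dent it.
- caddy: Grey block, fixed on the shelf, 44 mm (x) by 150 mm (y) by 20 mm high, origin at the centre of its underside. Three wells 19 mm wide and 13 mm deep (floor at z = 7 mm) in a row along its y axis at y = -50, 0 and +50 mm. Grip a cell across the row (fingers closing along the caddy's x axis) to stay clear of the neighbours.
- spent1: Spent cell, dark with a red band, same size as the green cells, in another well of the caddy. Not to be moved.
- spent2: Spent cell, as spent1, in the remaining well. Not to be moved.
- rod: White nylon push rod standing in its stand: shaft 13 mm in diameter and 112 mm long with a knob 18 mm in diameter and 13 mm high on top, 125 mm in all, 30 g. Origin at the centre of its flat lower end, z along the rod towards the knob. Grip the shaft 60 to 100 mm above the lower end.
- stand: Black block, fixed on the shelf, 52 x 52 mm and 45 mm high, origin at the centre of its underside. A vertical hole in the middle of its top, 17 mm wide (23 mm at its chamfered mouth), 40 mm deep, floor at z = 5 mm: the rod's home.
- macro_lens: Black macro lens standing on the shelf, 70 mm across, 98 mm high; bystander, origin under its centre.
- filter_rack: Black slotted rack, 74 x 96 mm, with three 67 mm filters standing in it, 73 mm high in all; bystander, origin under its centre.
- body_cap: Grey body cap lying flat, 59 mm across, 11 mm high; bystander, origin under its centre.
- tail_cap: Dark grey tail cap of the light, unscrewed, 33 mm across, 23 mm high, standing on the shelf; bystander, origin under its centre.
- blower: Black rubber air blower standing on its base, 60 mm across, 110 mm high; bystander, origin under its centre.

How it is judged (in metres and radians):
On the way, in this order (a step that is already met when the one before it is completed fails the run):
1. the green cell from the caddy stands in the light's tail, in line with the bore (horizontal distance between cell_b and mouth below 0.004 m and z of cell_b in the frame of light below 0.137 m and angle between cell_b's own z axis and vertical below 0.2 rad), for 0.2 s.
2. both cells are together down on the front contact and stand still while the rod leans on them with at least 14 N (more than sliding takes) for 0.4 s (z of cell_a in the frame of light below 0.0685 m and z of cell_b in the frame of cell_a below 0.0365 m and contact force between rod and cell_b above 14 N and linear speed of cell_a below 0.002 m/s), for 0.4 s.
At the end, for the whole second after the job is handed in: Both cells are home in the bore: the lower one's end at most 68.5 mm above the shelf, the fresh one within 2 mm of sitting on it, both within 4 mm of the axis; the rod stands in its stand, within 5 mm of the hole's axis and 4 mm of its floor, within 0.12 rad of upright; all at rest (z of cell_a in the frame of light below 0.0685 m and horizontal distance between each of cell_a, cell_b and mouth below 0.004 m and z of cell_b in the frame of cell_a below 0.0365 m and angle between cell_b's own z axis and vertical below 0.15 rad and horizontal distance between rod and stand below 0.005 m and z of rod in the frame of stand below 0.009 m and angle between rod's own z axis and vertical below 0.12 rad and linear speed of each of rod, cell_b below 0.02 m/s); the robot touches nothing.
It fails at once if the rod presses on the cell with more than 28 N (contact force between rod and cell_b above 28 N).
It fails at once if a spent cell is moved more than 15 mm (distance of any of spent1, spent2 from where it was at the start of the episode above 0.015 m).
It fails at once if a bystander on the shelf is moved more than 20 mm (distance of any of macro_lens, filter_rack, body_cap, tail_cap, blower from where it was at the start of the episode above 0.02 m).
It also fails if it takes over 66 s, if anything falls off the work surface, if the arm or the gripper's body presses on something with over 40 N, if the wrist force passes 120 N, or if a joint passes its speed limit or range.

## Working session

There is one attempt and no reset: what is moved stays moved. The work goes in short steps, Python scripts to look and compute and a shell command to move; the robot and the scene stay as the last step left them, time stands still between calls to the robot, and variables do not carry over. Pictures are saved under pics/ and viewed, at most 10 in all, crops included, and the job is handed in when it is done.

```bash
ls; mkdir -p pics; cat > h.py <<'E'
import numpy as np, cv2
from rig import r, grab_frame
def K(f):
    h=f["pixels"].shape[0]; return h/2/np.tan(np.radians(f["vertical_fov"])/2)
def cloud(f):
    z=f["z_map"]; v,u=np.mgrid[:z.shape[0],:z.shape[1]]; k=K(f)
    P=np.stack([(u-f["cx"])*z/k,(v-f["cy"])*z/k,z,np.ones_like(z)],-1)@np.array(f["cam_to_world"]).T
    P=P[...,:3]; P[z==0]=np.nan; return P
def save(n,a): cv2.imwrite("pics/"+n,cv2.cvtColor(np.ascontiguousarray(a),cv2.COLOR_RGB2BGR))
E
python3 - <<'E'
from h import *
s=r.sense(); print(s)
for n in("scene","side"):
    f=grab_frame(n); np.savez(n+".npz",**f); save(n+"0.png",f["pixels"]); print(n,f["vertical_fov"],np.round(f["cam_to_world"],3).tolist())
E
```

```text
pics
{'clock': 0.0, 'qpos': array([-1.24543924e+00,  3.53680679e-01,  1.63413893e+00,  1.26626368e-05,
        1.15520061e+00, -2.41556544e-03]), 'qvel': array([-0.00039717, -0.00101387, -0.00128444, -0.00030772, -0.00083145,
        0.00040315]), 'joint_efforts': array([-2.03279618e-03, -6.05254698e+01, -3.42070091e+01, -3.29984587e-04,
        9.34099022e-03, -1.99955116e-05]), 'eef_pos': array([ 201.05990828, -591.30173034,  252.53929398]), 'tcp_rot': array([-3.14016513e+00, -1.50257558e-05,  3.27767517e-01]), 'contact_force': array([-0.49984602,  0.15167521, -0.32361535]), 'wrist_torque': array([ 0.06667188, -0.00265626, -0.005275  ]), 'grasp_force': 0.0, 'opening': 0.9996567672815349}
scene 54.82794480812299 [[-0.112, 0.66, -0.743, 1247.843], [0.994, 0.085, -0.075, 55.556], [0.014, -0.747, -0.665, 690.495], [0.0, 0.0, 0.0, 1.0]]
side 52.81701071177256 [[-0.994, -0.075, 0.076, 504.536], [-0.107, 0.665, -0.739, 764.565], [0.005, -0.743, -0.67, 788.881], [0.0, 0.0, 0.0, 1.0]]
```

View pics/scene0.png

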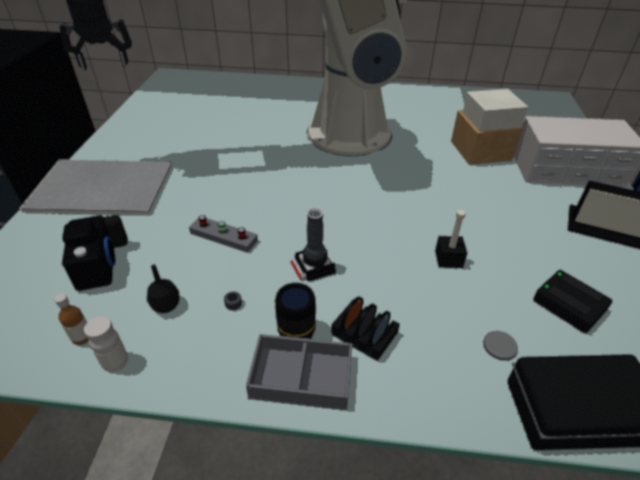

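View pics/side0.png

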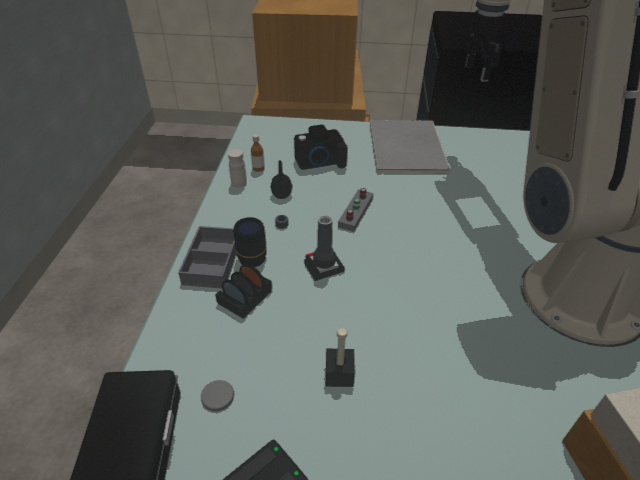

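The green cell is in the middle well: (222,228) in the scene view and (356,204) in the side view. The light's mouth is at (315,213) / (325,221), and the rod knob at (459,214) / (342,333).

```bash
python3 - <<'E'
from h import *
for n,pts in(("scene",dict(cell=(222,228),light=(315,213),rod=(459,214),caddy=(224,233),stand=(451,250))),("side",dict(cell=(356,204),light=(325,221),rod=(342,333),caddy=(356,208),stand=(340,368)))):
    f=dict(np.load(n+".npz")); P=cloud(f); img=f["pixels"]
    C=P.reshape(-1,3); c=img.reshape(-1,3).astype(int)
    for k,(u,v) in pts.items():
        p=P[v,u]; print(n,k,p.round(1))
        d=np.hypot(*(C[:,:2]-p[:2]).T)
        if k in("light","rod"):
            lo={"light":(95,141),"rod":(50,110)}[k]
            for nm,m in(("shaft",(d<35)&(C[:,2]>lo[0])&(C[:,2]<lo[1])),("top",(d<35)&(C[:,2]>lo[1]+(0 if k=='light' else 8)))):
                q=C[m]
                if len(q): print("  ",nm,len(q),"min",q.min(0).round(1),"max",q.max(0).round(1),"med",np.median(q,0).round(1))
        if k=="stand":
            m=(d<60)&(C[:,2]>41)&(C[:,2]<49); q=C[m,:2].astype(np.float32); print("  rect",cv2.minAreaRect(q),np.median(C[m,2]))
        if k=="caddy":
            m=(d<110)&(C[:,2]>17)&(C[:,2]<22); q=C[m,:2].astype(np.float32); print("  rect",cv2.minAreaRect(q))
            g=(d<110)&(C[:,2]>25)
            gr=g&(c[:,1]>c[:,0]+15)
            print("  cells top",C[g&(C[:,2]>38)].round(0).tolist()[:40]); print("  green",gr.sum(),C[gr].mean(0))
    im=cv2.resize(img[180:280,180:340] if n=="scene" else img[170:290,280:440],None,fx=5,fy=5,interpolation=cv2.INTER_CUBIC); save(n+"1.png",im[:600])
E
```

```text
scene cell [ 514.3 -238.    33.2]
scene light [560.7 -29.1 133.6]
   shaft 376 min [556.3 -43.1  95.2] max [587.6 -12.2 140.9] med [582.1 -27.8 123.7]
   top 62 min [555.  -43.7 141.1] max [586.4 -14.  144.4] med [570.  -27.8 142.3]
scene rod [520.5 248.2 127.9]
   shaft 153 min [513.2 245.1  50.3] max [524.1 258.3 109.6] med [519.9 250.4  80.5]
   top 75 min [507.2 243.2 118.4] max [526.6 260.3 132.1] med [520.2 250.6 127.9]
scene caddy [ 513.5 -235.8   18.3]
  rect ((507.1248779296875, -240.59646606445312), (150.88221740722656, 47.20851516723633), 72.65770721435547)
  cells top [[484.0, -296.0, 39.0], [485.0, -293.0, 40.0], [484.0, -291.0, 40.0], [485.0, -288.0, 41.0], [487.0, -285.0, 43.0], [491.0, -295.0, 42.0], [490.0, -293.0, 42.0], [491.0, -291.0, 42.0], [491.0, -289.0, 42.0], [490.0, -287.0, 42.0], [488.0, -285.0, 41.0], [488.0, -283.0, 41.0], [492.0, -298.0, 40.0], [493.0, -295.0, 41.0], [492.0, -293.0, 40.0], [492.0, -291.0, 41.0], [494.0, -287.0, 42.0], [494.0, -285.0, 43.0], [491.0, -284.0, 40.0], [492.0, -282.0, 41.0], [497.0, -293.0, 41.0], [498.0, -291.0, 42.0], [495.0
[... 1638 characters left out ...]
1.0], [487.0, -282.0, 43.0], [484.0, -283.0, 42.0], [481.0, -289.0, 38.0], [492.0, -282.0, 39.0], [489.0, -281.0, 40.0], [506.0, -249.0, 42.0], [504.0, -252.0, 40.0], [511.0, -246.0, 41.0], [509.0, -246.0, 41.0], [506.0, -243.0, 43.0], [504.0, -248.0, 40.0], [501.0, -246.0, 42.0], [498.0, -246.0, 42.0], [511.0, -242.0, 40.0], [508.0, -242.0, 41.0], [506.0, -245.0, 39.0], [503.0, -241.0, 42.0], [501.0, -240.0, 43.0], [498.0, -240.0, 43.0], [511.0, -236.0, 42.0], [508.0, -236.0, 42.0]]
  green 27 [ 504.56330281 -239.14812277   38.03620661]
side stand [511.4 266.8  43.6]
  rect ((512.553955078125, 250.7247314453125), (51.930057525634766, 54.11015319824219), 4.097810745239258) 44.169048176529486
```

View pics/side1.png

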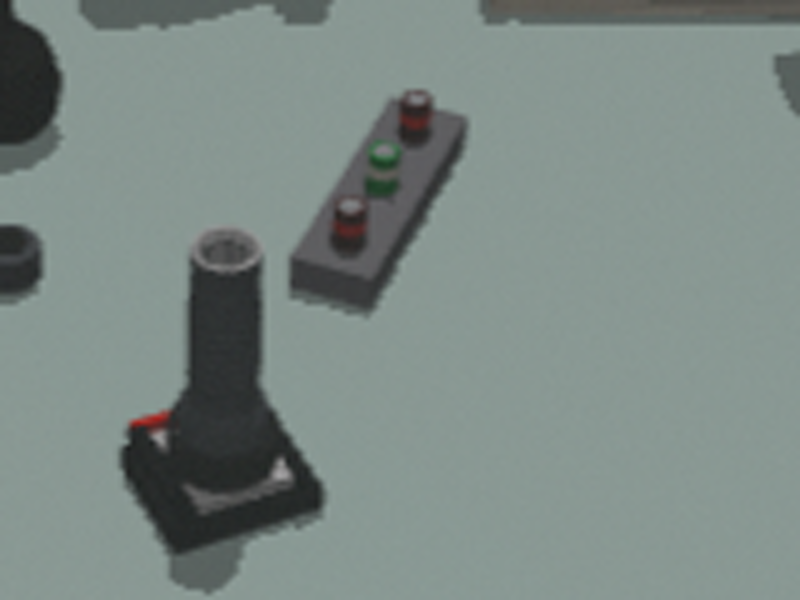

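```bash
python3 -m inch '[[0,0,-0.0375,0,0,0,0],[0,0,-0.0375,0,0,0,0],[0,0,-0.0375,0,0,0,0],[0,0,-0.0375,0,0,0,0],[0,0,-0.0375,0,0,0,0],[0,0,-0.0375,0,0,0,0],[0,0,-0.0375,0,0,0,0],[0,0,-0.0375,0,0,0,0]]'
python3 -m inch '[[0,0,0,0.85,0.374,0,0],[0,0,0,0.85,0.374,0,0],[0,0,0,0.85,0.374,0,0],[0,0,0,0.85,0.374,0,0],[0,0,0,0.85,0.374,0,0],[0,0,0,0.85,0.374,0,0],[0,0,0,0.85,0.374,0,0],[0,0,0,0.85,0.374,0,0]]'
python3 -m inch '[[0,0,0,0.85,0.374,0,0],[0,0,0,0.85,0.374,0,0],[0,0,0,0.85,0.374,0,0],[0,0,0,0.85,0.374,0,0],[0,0,0,0.85,0.374,0,0],[0,0,0,0.85,0.374,0,0],[0,0,0,0.85,0.374,0,0],[0,0,0,0.85,0.374,0,0]]'
python3 -m inch '[[0,0,0,0.85,0.374,0.5,0.3],[0,0,0,0.85,0.374,0.5,0.3],[0,0,0,0.85,0.374,0.5,0.3],[0,0,0,0.85,0.374,0.5,0.3],[0,0,0,0,0,0,0.3],[0,0,0,0,0,0,0.3]]'
python3 - <<'E'
from h import *
s=r.sense(); print(s["eef_pos"],s["tcp_rot"],s["opening"],s["qpos"])
f=grab_frame("wrist"); np.savez("w1.npz",**f); save("w1.png",f["pixels"]); print(np.round(f["cam_to_world"],3))
E
```

```text
clock: 0.77
eef_pos: [201.1, -591.5, 252.9]
tcp_rot: [-3.141, -0.001, 1.276]
contact_force: [0.2, -0.6, -0.4]
opening: 0.999
grasp_force: 0.0
clock: 1.43
eef_pos: [323.4, -450.4, 253.0]
tcp_rot: [-3.141, -0.0, 1.27]
contact_force: [0.5, -1.0, -0.4]
opening: 0.997
grasp_force: 0.0
clock: 2.1
eef_pos: [445.2, -310.2, 253.0]
tcp_rot: [-3.141, -0.0, 1.27]
contact_force: [-0.1, -0.5, 0.4]
opening: 0.999
grasp_force: 0.0
clock: 2.6
eef_pos: [505.5, -240.1, 202.3]
tcp_rot: [-3.139, -0.0, 1.272]
contact_force: [-0.1, -0.2, 0.8]
opening: 0.699
grasp_force: 0.0
[ 505.51733826 -240.07603896  202.27450138] [-3.13936365e+00 -2.52229470e-04  1.27240156e+00] 0.6990667261655505 [-4.46011640e-01  3.08899908e-01  1.82217388e+00 -9.23726093e-05
  1.01276073e+00 -1.47568156e-01]
[[ 9.56000e-01 -2.80000e-01 -8.50000e-02  5.27849e+02]
 [-2.93000e-01 -9.18000e-01 -2.68000e-01 -1.73204e+02]
 [-3.00000e-03  2.81000e-01 -9.60000e-01  3.22724e+02]
 [ 0.00000e+00  0.00000e+00  0.00000e+00  1.00000e+00]]
```

View pics/w1.png

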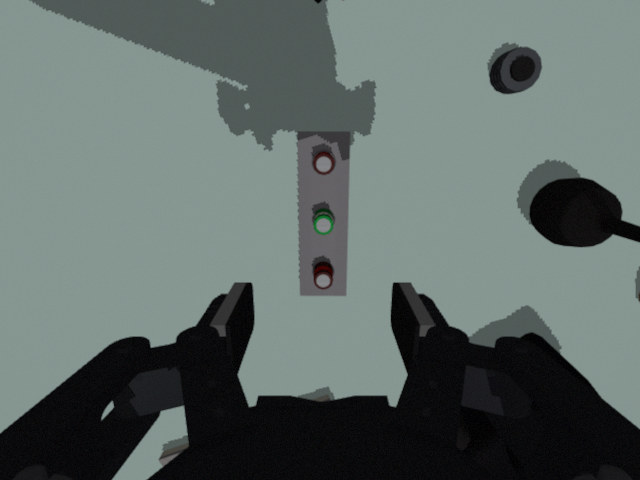

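The wrist view shows the green cell's top at (323,225) and the spent cells at (323,161) and (323,281). The row runs parallel to the image's vertical, so the yaw fits.

```bash
cat >> h.py <<'E'
def ray(f,u,v,z):
    T=np.array(f["cam_to_world"]); d=T[:3,:3]@np.array([(u-f["cx"])/K(f),(v-f["cy"])/K(f),1]); return T[:3,3]+d*(z-T[2,3])/d[2]
def units(s,p):
    "shift in 25mm units, tool axes"
    from scipy.spatial.transform import Rotation as R
    return R.from_euler("xyz",s["tcp_rot"]).inv().apply(np.array(p)-s["eef_pos"])/25
E
python3 - <<'E'
from h import *
f=dict(np.load("w1.npz")); s=r.sense(); img=f["pixels"].astype(int)
hsv=cv2.cvtColor(f["pixels"],cv2.COLOR_RGB2HSV); m=cv2.inRange(hsv,(45,90,60),(85,255,255)); v,u=np.nonzero(m); print("green",len(u),u.min(),u.max(),v.min(),v.max())
P=cloud(f)
for uv in((323,225),(323,162),(323,282)): print(ray(f,*uv,41.5).round(1),P[uv[1],uv[0]].round(1))
p=ray(f,323,225,41.5); print("units to z44",units(s,[p[0],p[1],44]))
E
```

```text
green 140 313 333 215 234
[ 505.6 -245.5   41.5] [ 505.6 -245.7   40.7]
[ 520.7 -196.2   41.5] [ 520.7 -196.1   43.2]
[ 490.6 -294.8   41.5] [ 490.6 -294.8   41.4]
units to z44 [-0.17275351  0.06859834  6.35890809]
```

```bash
python3 -m inch '[[0,0,0,-0.15,0.05,0.74,0.3],[0,0,0,0,0,0.74,0.3],[0,0,0,0,0,0.74,0.3],[0,0,0,0,0,0.74,0.3],[0,0,0,0,0,0.74,0.3],[0,0,0,0,0,0,0.3],[0,0,0,0,0,0,0.3]]'
python3 - <<'E'
from h import *
s=r.sense(); f=grab_frame("wrist"); np.savez("w2.npz",**f); save("w2.png",f["pixels"])
hsv=cv2.cvtColor(f["pixels"],cv2.COLOR_RGB2HSV); m=cv2.inRange(hsv,(45,90,60),(85,255,255)); v,u=np.nonzero(m); print("green",len(u),u.min(),u.max(),v.min(),v.max())
P=cloud(f); C=P.reshape(-1,3)
for z0,z1 in((38,45),):
    m=(C[:,2]>z0)&(C[:,2]<z1)&(np.hypot(*(C[:,:2]-[505,-244]).T)<20); q=C[m]; print(len(q),q.min(0),q.max(0),q.mean(0))
print(s["eef_pos"],s["tcp_rot"])
E
```

```text
clock: 3.23
eef_pos: [505.0, -245.7, 110.8]
tcp_rot: [-3.14, -0.0, 1.269]
contact_force: [-0.4, -1.3, 0.9]
opening: 0.698
grasp_force: 0.0
green 284 307 335 242 269
648 [ 497.93626397 -253.45921138   38.02098635] [ 514.37238576 -236.55890285   43.46997824] [ 506.25364682 -244.40922895   41.29754707]
[ 504.9572062  -245.73711493  110.80648715] [-3.14027093e+00 -5.91287934e-05  1.26925055e+00]
```

View pics/w2.png

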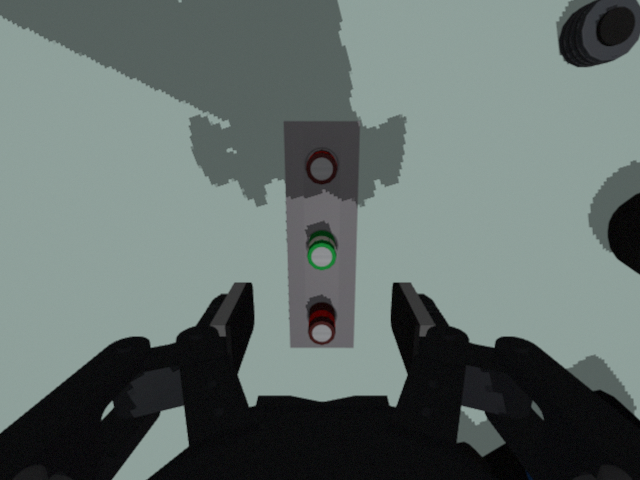

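The green top is at (321,255), giving about (506,-244.6), so 1–2 mm of correction. Descending and gripping.

```bash
python3 -m inch '[[0,0,0,0.056,0.03,0.6,0.3],[0,0,0,0,0,0.6,0.4],[0,0,0,0,0,0.6,0.4],[0,0,0,0,0,0.5,0.4],[0,0,0,0,0,0.36,0.4],[0,0,0,0,0,0,0.4],[0,0,0,0,0,0,0.4]]' 40
python3 -m inch '[[0,0,0,0,0,0,1],[0,0,0,0,0,0,1],[0,0,0,0,0,0,1],[0,0,0,0,0,0,1],[0,0,0,0,0,0,1],[0,0,0,0,0,0,1],[0,0,0,0,0,0,1],[0,0,0,0,0,0,1]]' 40
```

```text
clock: 3.87
eef_pos: [507.0, -244.2, 44.6]
tcp_rot: [-3.142, 0.0, 1.27]
contact_force: [-0.1, 0.4, -0.8]
opening: 0.598
grasp_force: 0.0
clock: 4.53
eef_pos: [506.9, -244.0, 44.9]
tcp_rot: [3.141, 0.0, 1.27]
contact_force: [-2.2, 0.2, 5.2]
opening: 0.178
grasp_force: 38.6
```

```bash
python3 -m inch '[[0,0,0,0,0,-0.2,1],[0,0,0,0,0,-0.5,1],[0,0,0,0,0,-0.8,1],[0,0,0,0,0,-0.8,1],[0,0,0,0,0,-0.8,1],[0,0,0,0,0,-0.8,1],[0,0,0,0,0,-0.8,1],[0,0,0,0,0,-0.8,1]]'
python3 -m inch '[[0,0,0,0,0,-0.8,1],[0,0,0,0,0,-0.3,1],[0,0,0,0,0,0,1],[0,0,0,0,0,0,1]]'
python3 - <<'E'
from h import *
s=r.sense(); f=grab_frame("wrist"); np.savez("w3.npz",**f); save("w3.png",f["pixels"]); g=grab_frame("side");np.savez("s3.npz",**g); save("s3.png",cv2.resize(g["pixels"][110:260,270:430],None,fx=4,fy=4)); print(s["eef_pos"],s["tcp_rot"],s["opening"])
E
```

```text
clock: 5.2
eef_pos: [507.0, -244.0, 184.0]
tcp_rot: [3.14, 0.0, 1.27]
contact_force: [-0.3, 0.4, -0.9]
opening: 0.178
grasp_force: 38.5
clock: 5.53
eef_pos: [506.8, -243.9, 209.5]
tcp_rot: [3.141, 0.0, 1.27]
contact_force: [-0.2, -0.2, -0.1]
opening: 0.181
grasp_force: 38.5
[ 506.83750801 -243.92922328  209.48451817] [3.14078856e+00 1.47037086e-04 1.27035985e+00] 0.18126697252758692
```

View pics/w3.png

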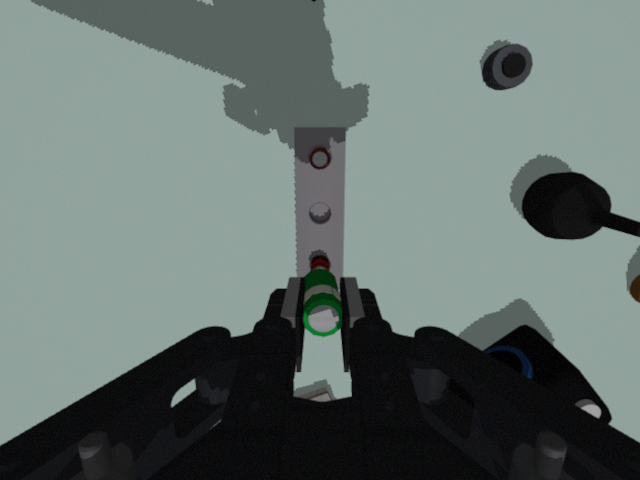

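View pics/s3.png

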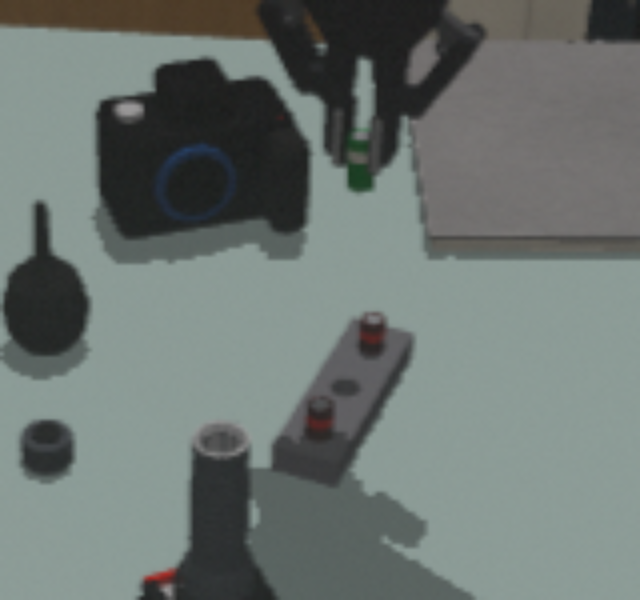

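The cell hangs straight between the pads: its top is at (323,319) in the wrist view, and the side view shows it upright. Next I approach the light, stopping about 44 mm short to measure the mouth.

```bash
python3 -m inch '[[0,0,0,0.9,-0.02,0,1],[0,0,0,0.9,-0.02,0,1],[0,0,0,0.9,-0.02,0,1],[0,0,0,0.9,-0.02,0,1],[0,0,0,0.9,-0.02,0,1],[0,0,0,0.9,-0.02,0,1],[0,0,0,0.9,-0.02,0,1],[0,0,0,0.9,-0.02,0,1]]'
python3 -m inch '[[0,0,0,0,0,0,1],[0,0,0,0,0,0,1],[0,0,0,0,0,0,1]]'
python3 - <<'E'
from h import *
from scipy.optimize import least_squares
f=grab_frame("wrist"); s=r.sense(); np.savez("w4.npz",**f); save("w4.png",f["pixels"])
P=cloud(f); C=P.reshape(-1,3); print(s["eef_pos"],s["tcp_rot"])
m=(C[:,2]>139)&(C[:,2]<147)&(np.hypot(*(C[:,:2]-[569,-29]).T)<28); q=C[m]; print(len(q),q.min(0),q.max(0),q.mean(0))
print(cv2.minEnclosingCircle(q[:,:2].astype(np.float32)))
w3=dict(np.load("w3.npz"))
e3=np.array([506.84,-243.93,209.48])
g=cv2.inRange(cv2.cvtColor(w3["pixels"],cv2.COLOR_RGB2HSV),(45,90,40),(85,255,255)); v,u=np.nonzero(g); print("green",u.min(),u.max(),v.min(),v.max())
print("cell top rel TCP",ray(w3,323,319,206.1)-e3, "axes x",[np.cos(1.27),np.sin(1.27)])
C3=cloud(w3).reshape(-1,3)[g.ravel()>0]; print(C3.min(0)-e3,C3.max(0)-e3)
E
```

```text
clock: 6.3
eef_pos: [555.8, -69.7, 207.8]
tcp_rot: [-3.139, 0.0, 1.27]
contact_force: [-0.0, 0.3, -0.4]
opening: 0.176
grasp_force: 38.5
clock: 6.55
eef_pos: [555.7, -71.1, 208.3]
tcp_rot: [-3.14, 0.001, 1.271]
contact_force: [-0.1, 0.6, -0.8]
opening: 0.179
grasp_force: 38.5
[555.78655283 -71.4013295  208.52269259] [-3.14027105e+00  5.06320263e-04  1.27012189e+00]
1374 [554.06629233 -47.26415136 139.01746063] [584.85661286 -16.64768603 145.28844326] [569.5107869  -32.10620818 142.23202743]
((569.5858764648438, -31.953580856323242), 15.549095153808594)
green 303 341 269 336
cell top rel TCP [ 1.25677603 -1.91603847 -3.38      ] axes x [np.float64(0.29628087292531874), np.float64(0.9551008555846923)]
[nan nan nan] [nan nan nan]
```

View pics/w4.png

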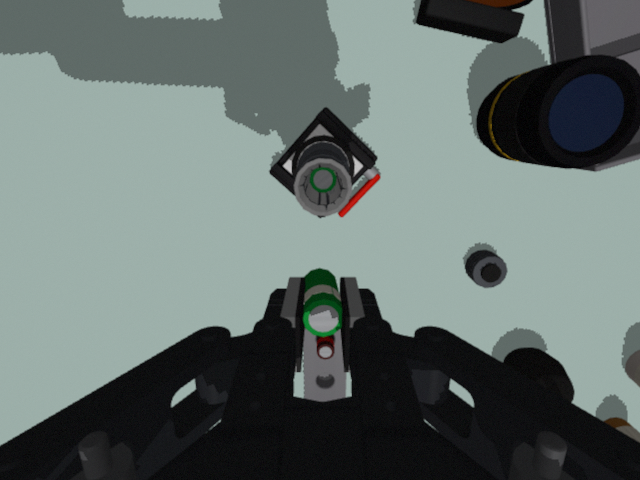

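The wrist view shows the mouth at (323,187), with cell_a's green ring visible inside, and the held cell's top at (323,319). The wrist and fixed cameras agree to about 1–2 mm, so I move over the mouth and lower in small steps.

```bash
python3 -m inch '[[0,0,0,0.59,0,0,1],[0,0,0,0.59,0,0,1],[0,0,0,0.59,0,0,1],[0,0,0,0,0,0.4,1],[0,0,0,0,0,0.4,1],[0,0,0,0,0,0.16,1],[0,0,0,0,0,0,1],[0,0,0,0,0,0,1]]'
python3 - <<'E'
from h import *
for n in("scene","side"):
    f=grab_frame(n); np.savez(n+"5.npz",**f); P=cloud(f); C=P.reshape(-1,3)
    g=cv2.inRange(cv2.cvtColor(f["pixels"],cv2.COLOR_RGB2HSV),(40,80,30),(90,255,255)).ravel()>0
    near=np.hypot(*(C[:,:2]-[569,-30]).T)<30
    q=C[g&near&(C[:,2]>120)]; print(n,"cell",len(q),q.mean(0).round(1),q.min(0).round(1),q.max(0).round(1))
    q=C[near&(C[:,2]>100)&(C[:,2]<138)]; print("tube",len(q),q.mean(0).round(1),q.min(0).round(1),q.max(0).round(1))
s=r.sense();print(s["eef_pos"],s["contact_force"])
ims=[cv2.resize(dict(np.load(n+"5.npz"))["pixels"][v-50:v+50,u-50:u+50],None,fx=4,fy=4) for n,u,v in(("scene",315,205),("side",325,210))]
save("in5.png",np.hstack(ims))
E
```

```text
clock: 7.27
eef_pos: [568.8, -29.4, 184.6]
tcp_rot: [-3.14, 0.001, 1.269]
contact_force: [0.7, -1.1, -0.7]
opening: 0.186
grasp_force: 38.5
scene cell 16 [576.2 -25.8 151.9] [573.6 -31.1 147.6] [577.8 -21.4 154.7]
tube 296 [579.2 -27.5 120.4] [557.9 -42.9 100. ] [589.2 -12.1 137.9]
side cell 57 [569.8 -23.2 164.8] [561.1 -39.  148.9] [576.7 -17.5 183.9]
tube 235 [566.9 -20.9 120. ] [551.7 -43.7 100.2] [582.6 -10.5 137.9]
[569.44017012 -29.15208392 185.3790117 ] [-0.31358264  0.27941822  0.04127025]
```

View pics/in5.png

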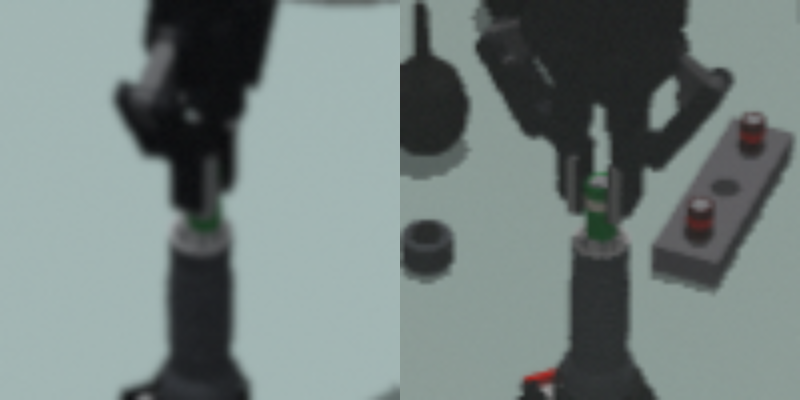

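In the scene crop (left) the cell at x≈205 sits about 1 mm to +y of the tube at x≈201. The side crop (right) is centred at 600. I shift slightly towards -y and lower.

```bash
python3 -m inch '[[0,0,0,-0.04,0,0.12,1],[0,0,0,0,0,0.12,1],[0,0,0,0,0,0.12,1],[0,0,0,0,0,0,1]]'
python3 -m inch '[[0,0,0,0,0,0.12,1],[0,0,0,0,0,0.12,1],[0,0,0,0,0,0.12,1],[0,0,0,0,0,0,1],[0,0,0,0,0,0,1]]'
```

```text
clock: 7.7
eef_pos: [568.7, -29.5, 175.6]
tcp_rot: [-3.141, 0.0, 1.27]
contact_force: [-0.6, 0.6, 0.5]
opening: 0.179
grasp_force: 38.5
clock: 8.12
eef_pos: [569.0, -29.5, 167.0]
tcp_rot: [-3.141, 0.0, 1.27]
contact_force: [0.5, 0.2, -0.2]
opening: 0.18
grasp_force: 38.5
```

The cell is about 14 mm inside with no contact force. Releasing it and moving up.

```bash
python3 -m inch '[[0,0,0,0,0,0,0.7],[0,0,0,0,0,0,0.6],[0,0,0,0,0,0,0.5],[0,0,0,0,0,0,0.5],[0,0,0,0,0,0,0.5]]'
python3 -m inch '[[0,0,0,0,0,-0.4,0.5],[0,0,0,0,0,-0.8,0.5],[0,0,0,0,0,-0.8,0.5],[0,0,0,0,0,-0.8,0.5],[0,0,0,0,0,-0.8,0.5],[0,0,0,0,0,-0.4,0.5],[0,0,0,0,0,0,0.5],[0,0,0,0,0,0,0.5]]'
python3 - <<'E'
from h import *
for n in("scene","side"):
    f=grab_frame(n); np.savez(n+"6.npz",**f); P=cloud(f); C=P.reshape(-1,3)
    g=cv2.inRange(cv2.cvtColor(f["pixels"],cv2.COLOR_RGB2HSV),(40,80,30),(90,255,255)).ravel()>0
    near=np.hypot(*(C[:,:2]-[569,-30]).T)<30
    q=C[g&near&(C[:,2]>120)]; print(n,"green",len(q), q.max(0) if len(q) else "")
    for h in((139,147),(147,153),(153,170)):
        q=C[near&(C[:,2]>h[0])&(C[:,2]<h[1])]; print(h,len(q),q.mean(0).round(1) if len(q) else "")
f=grab_frame("wrist"); np.savez("w6.npz",**f); P=cloud(f); C=P.reshape(-1,3)
near=np.hypot(*(C[:,:2]-[569,-30]).T)<30
g=cv2.inRange(cv2.cvtColor(f["pixels"],cv2.COLOR_RGB2HSV),(40,80,30),(90,255,255)).ravel()>0
q=C[near&(C[:,2]>139)&(C[:,2]<155)];print("rim",len(q),cv2.minEnclosingCircle(q[:,:2].astype(np.float32)));q=C[g&near]; print("green",len(q),q.mean(0),cv2.minEnclosingCircle(q[:,:2].astype(np.float32)))
s=r.sense();print(s["eef_pos"])
E
```

```text
clock: 8.53
eef_pos: [569.2, -29.5, 167.4]
tcp_rot: [3.141, -0.0, 1.27]
contact_force: [0.0, 0.2, 0.9]
opening: 0.498
grasp_force: 0.0
clock: 9.2
eef_pos: [569.2, -29.5, 267.6]
tcp_rot: [3.141, -0.0, 1.27]
contact_force: [-0.5, -0.2, -0.0]
opening: 0.5
grasp_force: 0.0
scene green 5 [578.51104961 -21.59076365 143.87548389]
(139, 147) 136 [571.5 -28.7 141.8]
(147, 153) 0 
(153, 170) 0 
side green 20 [576.90932725 -21.63213139 144.38391596]
(139, 147) 109 [567.5 -29.  141.9]
(147, 153) 0 
(153, 170) 0 
rim 1154 ((569.7036743164062, -31.891984939575195), 15.624760627746582)
green 234 [569.89914711 -31.43149421 141.18420773] ((569.4087524414062, -33.135093688964844), 9.853490829467773)
[568.37012401 -29.49797931 265.9332891 ]
```

The fresh cell has dropped onto the lower one, its top near the rim (about 142–144 mm). Now I go towards the rod.

```bash
python3 -m inch '[[0,0,0,0.86,-0.542,0.1,0.4],[0,0,0,0.86,-0.542,0.1,0.4],[0,0,0,0.86,-0.542,0.1,0.4],[0,0,0,0.86,-0.542,0.1,0.4],[0,0,0,0.86,-0.542,0.3,0.4],[0,0,0,0.86,-0.542,0.3,0.4],[0,0,0,0.86,-0.542,0.3,0.4],[0,0,0,0.86,-0.542,0.3,0.4]]'
python3 -m inch '[[0,0,0,0.86,-0.542,0.3,0.4],[0,0,0,0.86,-0.542,0.3,0.4],[0,0,0,0,0,0,0.4],[0,0,0,0,0,0,0.4],[0,0,0,0,0,0,0.4]]'
python3 - <<'E'
from h import *
f=grab_frame("wrist"); np.savez("w7.npz",**f); save("w7.png",f["pixels"]); s=r.sense(); P=cloud(f); C=P.reshape(-1,3); c=f["pixels"].reshape(-1,3).astype(int)
near=np.hypot(*(C[:,:2]-[514,252]).T)<45
q=C[near&(C[:,2]>124)&(C[:,2]<136)];print("knob",len(q),q.mean(0),cv2.minEnclosingCircle(q[:,:2].astype(np.float32)))
q=C[near&(C[:,2]>55)&(C[:,2]<110)];print("shaft",len(q),q.min(0),q.max(0))
q=C[near&(C[:,2]>41)&(C[:,2]<49)];print("stand",len(q),cv2.minAreaRect(q[:,:2].astype(np.float32)))
print(s["eef_pos"],s["tcp_rot"],s["qpos"])
E
```

```text
clock: 10.02
eef_pos: [515.5, 167.8, 225.8]
tcp_rot: [-3.14, 0.001, 1.27]
contact_force: [0.0, 1.3, -0.2]
opening: 0.6
grasp_force: 0.0
clock: 10.43
eef_pos: [503.1, 215.5, 211.7]
tcp_rot: [-3.141, 0.001, 1.271]
contact_force: [1.1, 0.2, -0.4]
opening: 0.605
grasp_force: 0.0
knob 701 [514.18316524 249.38141086 129.27812742] ((513.9957275390625, 248.8225860595703), 8.92950439453125)
shaft 101 [509.06829613 249.06718342  55.95218489] [520.23290258 255.0895751   98.84534292]
stand 3157 ((513.8875732421875, 248.6242218017578), (52.11834716796875, 52.09011459350586), 4.843098163604736)
[503.39570319 215.20576523 211.9855548 ] [-3.14122805e+00  7.32669897e-04  1.27009226e+00] [ 4.01442987e-01  2.78712578e-01  1.84017854e+00 -3.79290733e-04
  1.02345313e+00  7.02344702e-01]
```

View pics/w7.png

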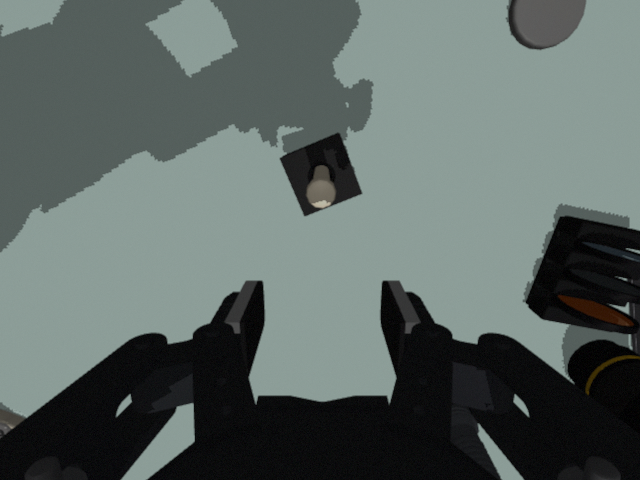

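The rod knob is at (321,190), centred on its stand and between the fingers laterally. With the wrist-camera bias seen at the mouth, the rod is at about (513.8, 251.3). Descending and gripping.

```bash
python3 -m inch '[[0,0,0,0.5,-0.02,0,0.4],[0,0,0,0.5,0,0,0.4],[0,0,0,0.5,0,0,0.4],[0,0,0,0,0,0,0.4],[0,0,0,0,0,0.8,0.4],[0,0,0,0,0,0.8,0.4],[0,0,0,0,0,0.8,0.4],[0,0,0,0,0,0.8,0.4]]'
python3 -m inch '[[0,0,0,0,0,0.8,0.4],[0,0,0,0,0,0.5,0.4],[0,0,0,0,0,0.26,0.4],[0,0,0,0,0,0,0.4],[0,0,0,0,0,0,0.4]]'
python3 -m inch '[[0,0,0,0,0,0,1],[0,0,0,0,0,0,1],[0,0,0,0,0,0,1],[0,0,0,0,0,0,1],[0,0,0,0,0,0,1],[0,0,0,0,0,0,1],[0,0,0,0,0,0,1],[0,0,0,0,0,0,1]]' 90
```

```text
clock: 11.15
eef_pos: [514.2, 252.2, 131.5]
tcp_rot: [3.141, -0.0, 1.271]
contact_force: [0.1, 0.3, -0.5]
opening: 0.597
grasp_force: 0.0
clock: 11.57
eef_pos: [514.3, 252.1, 93.6]
tcp_rot: [3.141, -0.0, 1.27]
contact_force: [-0.2, 0.4, -0.2]
opening: 0.601
grasp_force: 0.0
clock: 12.23
eef_pos: [514.2, 252.2, 94.3]
tcp_rot: [3.141, -0.001, 1.27]
contact_force: [-1.7, 0.0, 5.7]
opening: 0.13
grasp_force: 87.4
```

```bash
python3 -m inch '[[0,0,0,0,0,-0.3,1],[0,0,0,0,0,-0.8,1],[0,0,0,0,0,-1,1],[0,0,0,0,0,-1,1],[0,0,0,0,0,-1,1],[0,0,0,0,0,-1,1],[0,0,0,0,0,-1,1],[0,0,0,0,0,-0.4,1]]'
python3 -m inch '[[0,0,0,-0.92,0.494,0,1],[0,0,0,-0.92,0.494,0,1],[0,0,0,-0.92,0.494,0,1],[0,0,0,-0.92,0.494,0,1],[0,0,0,-0.92,0.494,0,1],[0,0,0,-0.92,0.494,0,1],[0,0,0,-0.92,0.494,0,1],[0,0,0,-0.92,0.494,0,1]]'
python3 -m inch '[[0,0,0,-0.92,0.494,0,1],[0,0,0,-0.92,0.494,0,1],[0,0,0,-0.92,0.494,0,1],[0,0,0,0,0,0,1],[0,0,0,0,0,0,1],[0,0,0,0,0,0,1]]'
python3 - <<'E'
from h import *
s=r.sense(); e=s["eef_pos"]; print(e,s["tcp_rot"],s["contact_force"])
for n in("scene","side"):
    f=grab_frame(n); np.savez(n+"8.npz",**f); P=cloud(f); C=P.reshape(-1,3)
    near=np.hypot(*(C[:,:2]-[569,-30]).T)<30; c=f["pixels"].reshape(-1,3).astype(int); br=c[:,0]>90
    for h in((148,162),(162,180),(180,200),(200,225)):
        m=near&(C[:,2]>h[0])&(C[:,2]<h[1])
        q=C[m]; print(n,h,len(q),q.min(0).round(1) if len(q) else "",q.max(0).round(1) if len(q) else "", np.median(c[m],0) if len(q) else "")
    q=C[near&(C[:,2]>105)&(C[:,2]<138)]; print("tube",q.min(0).round(1),q.max(0).round(1))
E
```

```text
clock: 12.9
eef_pos: [515.2, 252.5, 260.0]
tcp_rot: [3.138, -0.004, 1.27]
contact_force: [0.5, 0.8, 1.1]
opening: 0.136
grasp_force: 87.5
clock: 13.57
eef_pos: [553.6, 45.6, 255.5]
tcp_rot: [-3.141, 0.0, 1.27]
contact_force: [-1.1, 0.2, -0.7]
opening: 0.133
grasp_force: 87.5
clock: 14.07
eef_pos: [568.5, -29.7, 255.4]
tcp_rot: [-3.141, -0.0, 1.27]
contact_force: [-0.2, -0.0, -0.5]
opening: 0.132
grasp_force: 87.5
[568.4564062  -29.72828062 255.42452513] [-3.14078708e+00 -1.61595773e-04  1.26965031e+00] [-0.22688311 -0.02024593 -0.54202584]
scene (148, 162) 0   
scene (162, 180) 44 [570.1 -35.3 165.4] [577.5 -24.1 179.5] [106.5 108.5 101. ]
scene (180, 200) 60 [569.8 -35.5 180.1] [577.4 -23.9 199.6] [101. 100.  93.]
scene (200, 225) 78 [569.7 -35.2 200.8] [577.5 -24.2 224.9] [101. 100.  93.]
tube [556.5 -42.8 105.2] [588.5 -12.3 137.8]
side (148, 162) 0   
side (162, 180) 31 [561.8 -30.9 165. ] [572.7 -22.1 179.5] [96. 94. 86.]
side (180, 200) 51 [560.6 -31.4 180.5] [572.9 -22.6 200. ] [94. 91. 82.]
side (200, 225) 63 [560.8 -31.5 200.4] [573.1 -22.3 224. ] [94. 90. 82.]
tube [551.9 -38.9 105. ] [582.7 -10.9 138. ]
```

The rod hangs upright. Both views put it about 1.5 mm to -y of the tube axis, so I correct that and lower to just above the cell.

```bash
python3 -m inch '[[0,0,0,0.063,0,0,1],[0,0,0,0,0,0.3,1],[0,0,0,0,0,0.25,1],[0,0,0,0,0,0.15,1],[0,0,0,0,0,0,1],[0,0,0,0,0,0,1]]'
python3 -m inch '[[0,0,0,0,0,0.04,1],[0,0,0,0,0,0.04,1],[0,0,0,0,0,0.04,1],[0,0,0,0,0,0.04,1]]'
python3 -m inch '[[0,0,0,0,0,0.02,1],[0,0,0,0,0,0.02,1],[0,0,0,0,0,0.02,1],[0,0,0,0,0,0.02,1],[0,0,0,0,0,0.02,1],[0,0,0,0,0,0.02,1]]'
```

```text
clock: 14.67
eef_pos: [569.0, -28.3, 237.7]
tcp_rot: [-3.141, 0.0, 1.27]
contact_force: [-0.1, -0.2, -0.9]
opening: 0.135
grasp_force: 87.5
clock: 15.0
eef_pos: [569.4, -28.5, 234.3]
tcp_rot: [3.141, -0.0, 1.27]
contact_force: [0.5, 0.2, -1.1]
opening: 0.128
grasp_force: 87.5
clock: 15.5
eef_pos: [569.8, -28.4, 231.8]
tcp_rot: [3.14, -0.0, 1.27]
contact_force: [-0.3, 0.5, 6.1]
opening: 0.135
grasp_force: 87.6
```

```bash
python3 -m inch '[[0,0,0,0,0,0.02,1],[0,0,0,0,0,0.02,1],[0,0,0,0,0,0.02,1],[0,0,0,0,0,0.02,1]]' | grep -E 'pos|force'
python3 -m inch '[[0,0,0,0,0,0.02,1],[0,0,0,0,0,0.02,1],[0,0,0,0,0,0.02,1]]'| grep -E 'pos|force'
```

```text
eef_pos: [570.1, -28.5, 230.5]
contact_force: [-1.0, 1.0, 8.8]
grasp_force: 87.7
eef_pos: [570.1, -28.5, 229.0]
contact_force: [-0.7, -0.1, 4.3]
grasp_force: 87.9
```

```bash
cat > ok.py <<'E'
from rig import r
import sys
s=r.sense(); print(s["eef_pos"].round(1),s["contact_force"].round(1)); sys.exit(s["contact_force"][2]>12.5)
E
python3 -m inch '[[0,0,0,0,0,0.02,1],[0,0,0,0,0,0.02,1],[0,0,0,0,0,0.02,1]]'>o && python3 ok.py && python3 -m inch '[[0,0,0,0,0,0.02,1],[0,0,0,0,0,0.02,1],[0,0,0,0,0,0.02,1]]'>o && python3 ok.py && python3 -m inch '[[0,0,0,0,0,0.02,1],[0,0,0,0,0,0.02,1],[0,0,0,0,0,0.02,1]]'>o && python3 ok.py && python3 -m inch '[[0,0,0,0,0,0.02,1],[0,0,0,0,0,0.02,1],[0,0,0,0,0,0.02,1]]'>o && python3 ok.py && python3 -m inch '[[0,0,0,0,0,0.02,1],[0,0,0,0,0,0.02,1],[0,0,0,0,0,0.02,1]]'>o && python3 ok.py && python3 -m inch '[[0,0,0,0,0,0.02,1],[0,0,0,0,0,0.02,1],[0,0,0,0,0,0.02,1]]'>o && python3 ok.py
```

```text
[569.8 -28.5 227.1] [-2.4 -0.3  7.2]False
```

```bash
sed -i 's/sys.exit(\(.*\))$/sys.exit(int(\1))/' ok.py
python3 -m inch '[[0,0,0,0,0,0.02,1],[0,0,0,0,0,0.02,1],[0,0,0,0,0,0.02,1]]'>o && python3 ok.py && python3 -m inch '[[0,0,0,0,0,0.02,1],[0,0,0,0,0,0.02,1],[0,0,0,0,0,0.02,1]]'>o && python3 ok.py && python3 -m inch '[[0,0,0,0,0,0.02,1],[0,0,0,0,0,0.02,1],[0,0,0,0,0,0.02,1]]'>o && python3 ok.py && python3 -m inch '[[0,0,0,0,0,0.02,1],[0,0,0,0,0,0.02,1],[0,0,0,0,0,0.02,1]]'>o && python3 ok.py && python3 -m inch '[[0,0,0,0,0,0.02,1],[0,0,0,0,0,0.02,1],[0,0,0,0,0,0.02,1]]'>o && python3 ok.py && python3 -m inch '[[0,0,0,0,0,0.02,1],[0,0,0,0,0,0.02,1],[0,0,0,0,0,0.02,1]]'>o && python3 ok.py
```

```text
[569.9 -28.6 225.8] [-0.6  0.8  7.3]
[569.9 -28.6 224.3] [-0.9 -0.4  6.1]
[569.9 -28.6 222.8] [-0.8  0.   7.3]
[569.9 -28.6 221.3] [-0.7 -0.4  6.8]
[569.9 -28.6 219.8] [-0.2 -0.2  7.5]
[569.9 -28.6 218.3] [-1.1 -0.6  6.8]
```

```bash
python3 -m inch '[[0,0,0,0,0,0.02,1],[0,0,0,0,0,0.02,1],[0,0,0,0,0,0.02,1]]'>o && python3 ok.py && python3 -m inch '[[0,0,0,0,0,0.02,1],[0,0,0,0,0,0.02,1],[0,0,0,0,0,0.02,1]]'>o && python3 ok.py && python3 -m inch '[[0,0,0,0,0,0.02,1],[0,0,0,0,0,0.02,1],[0,0,0,0,0,0.02,1]]'>o && python3 ok.py && python3 -m inch '[[0,0,0,0,0,0.02,1],[0,0,0,0,0,0.02,1],[0,0,0,0,0,0.02,1]]'>o && python3 ok.py
```

```text
[570.  -28.6 216.9] [-2.3  0.1 12.1]
[570.7 -28.7 216.5] [-2.3 -0.2 19.4]
```

Bottomed out at 19 N: motion stopped and the force rose. Holding.

```bash
python3 -m inch '[[0,0,0,0,0,0,1],[0,0,0,0,0,0,1],[0,0,0,0,0,0,1]]'>o; python3 ok.py; python3 -m inch '[[0,0,0,0,0,0,1],[0,0,0,0,0,0,1],[0,0,0,0,0,0,1],[0,0,0,0,0,0,1]]'>o ; python3 ok.py; python3 -m inch '[[0,0,0,0,0,0,1],[0,0,0,0,0,0,1],[0,0,0,0,0,0,1],[0,0,0,0,0,0,1]]'>o ; python3 ok.py
```

```text
[570.7 -28.6 216.6] [-1.5 -0.2 16.6]
[570.7 -28.6 216.6] [-2.   0.5 15.7]
[570.7 -28.6 216.6] [-2.3 -0.3 16. ]
```

```bash
python3 -m inch '[[0,0,0,0,0,0.02,1],[0,0,0,0,0,0.015,1],[0,0,0,0,0,0,1],[0,0,0,0,0,0,1]]'>o; python3 ok.py; python3 -m inch '[[0,0,0,0,0,0,1],[0,0,0,0,0,0,1],[0,0,0,0,0,0,1],[0,0,0,0,0,0,1]]'>o ; python3 ok.py; python3 -m inch '[[0,0,0,0,0,0,1],[0,0,0,0,0,0,1],[0,0,0,0,0,0,1],[0,0,0,0,0,0,1]]'>o ; python3 ok.py
```

```text
[571.  -28.7 216.4] [-2.1 -0.9 21.3]
[571.  -28.6 216.4] [-2.7 -0.7 21.5]
[571.  -28.7 216.4] [-3.1 -0.5 21.6]
```

Held for over 0.7 s at 21 N with no motion, so the cells are home. Withdrawing the rod.

```bash
python3 -m inch '[[0,0,0,0,0,-0.1,1],[0,0,0,0,0,-0.2,1],[0,0,0,0,0,-0.4,1],[0,0,0,0,0,-0.4,1],[0,0,0,0,0,-0.4,1],[0,0,0,0,0,-0.4,1],[0,0,0,0,0,0,1],[0,0,0,0,0,0,1]]'
python3 - <<'E'
from h import *
f=grab_frame("wrist"); P=cloud(f); C=P.reshape(-1,3)
s=r.sense(); print(s["eef_pos"],s["tcp_rot"],units(s,[514.2,252.2,s["eef_pos"][2]]))
for n in("scene","side"):
    f=grab_frame(n); C=cloud(f).reshape(-1,3); near=np.hypot(*(C[:,:2]-[569,-30]).T)<30
    for h in((155,180),(180,205),(205,225)):
        q=C[near&(C[:,2]>h[0])&(C[:,2]<h[1])]; print(n,h,len(q),q.min(0).round(1),q.max(0).round(1))
    # green inside?
    g=cv2.inRange(cv2.cvtColor(f["pixels"],cv2.COLOR_RGB2HSV),(40,80,30),(90,255,255)).ravel()>0; print("green above rim:",(g&near&(C[:,2]>140)).sum())
E
```

```text
clock: 20.92
eef_pos: [569.7, -28.5, 261.8]
tcp_rot: [3.14, -0.0, 1.27]
contact_force: [-0.1, -0.5, -0.7]
opening: 0.135
grasp_force: 87.6
[569.30082562 -28.46399633 261.04220919] [ 3.14123782e+00 -7.96457432e-05  1.27030410e+00] [ 1.00711352e+01 -5.42822638e+00 -1.12400650e-03]
scene (155, 180) 25 [566.7 -33.3 170.4] [577.8 -22.6 179.9]
scene (180, 205) 77 [567.6 -33.4 180.1] [578.6 -22.4 204.1]
scene (205, 225) 69 [569.5 -35.3 205.3] [578.2 -22.3 224.9]
green above rim: 0
side (155, 180) 21 [561.9 -28.3 170.7] [572.4 -20.8 180. ]
side (180, 205) 58 [562.  -29.3 180.8] [572.9 -21.1 204.6]
side (205, 225) 50 [561.2 -28.7 205.3] [573.1 -22.3 224.8]
green above rim: 0
```

```bash
python3 -m inch '[[0,0,0,0.915,-0.4935,0,1],[0,0,0,0.915,-0.4935,0,1],[0,0,0,0.915,-0.4935,0,1],[0,0,0,0.915,-0.4935,0,1],[0,0,0,0.915,-0.4935,0,1],[0,0,0,0.915,-0.4935,0,1],[0,0,0,0.915,-0.4935,0,1],[0,0,0,0.915,-0.4935,0,1]]'>o
python3 -m inch '[[0,0,0,0.915,-0.4935,0,1],[0,0,0,0.915,-0.4935,0,1],[0,0,0,0.915,-0.4935,0,1],[0,0,0,0,0,0.7,1],[0,0,0,0,0,0.8,1],[0,0,0,0,0,0.8,1],[0,0,0,0,0,0.8,1],[0,0,0,0,0,0.8,1]]'>o
python3 -m inch '[[0,0,0,0,0,0.5,1],[0,0,0,0,0,0,1],[0,0,0,0,0,0,1],[0,0,0,0,0,0,1]]'
python3 - <<'E'
from h import *
s=r.sense(); print(s["eef_pos"],units(s,[514.2,252.2,94.5]))
for n in("scene","side"):
    f=grab_frame(n); C=cloud(f).reshape(-1,3); near=np.hypot(*(C[:,:2]-[514,252]).T)<45
    for h in((41,47),(58,95)):
        q=C[near&(C[:,2]>h[0])&(C[:,2]<h[1])]; print(n,h,len(q),q.min(0).round(1),q.max(0).round(1), cv2.minAreaRect(q[:,:2].astype(np.float32))[0])
E
```

```text
clock: 22.73
eef_pos: [514.5, 252.2, 151.5]
tcp_rot: [3.141, -0.0, 1.27]
contact_force: [0.1, 0.7, -0.7]
opening: 0.132
grasp_force: 87.6
[514.53051332 252.22394771 151.45101254] [-0.00565697 -0.01319513  2.27803383]
scene (41, 47) 394 [485.9 223.8  41.1] [543.7 279.6  46.7] (515.696533203125, 252.01412963867188)
scene (58, 95) 82 [513.9 245.4  60.2] [525.  258.   94.9] (519.90283203125, 250.71302795410156)
side (41, 47) 596 [485.9 222.7  41. ] [540.4 279.1  47. ] (512.5917358398438, 250.8955535888672)
side (58, 95) 80 [507.  248.   61.1] [519.7 259.   94.2] (514.3291625976562, 253.9746856689453)
```

The rod is above the hole and within about 1 mm of its original line. Lowering.

```bash
python3 -m inch '[[0,0,0,0,0,0.2,1],[0,0,0,0,0,0.2,1],[0,0,0,0,0,0.2,1],[0,0,0,0,0,0.2,1],[0,0,0,0,0,0,1]]'; python3 -m inch '[[0,0,0,0,0,0.3,1],[0,0,0,0,0,0.3,1],[0,0,0,0,0,0.3,1],[0,0,0,0,0,0.3,1],[0,0,0,0,0,0.12,1],[0,0,0,0,0,0.06,1],[0,0,0,0,0,0,1],[0,0,0,0,0,0,1]]'
```

```text
clock: 23.25
eef_pos: [513.5, 251.7, 129.6]
tcp_rot: [-3.14, 0.001, 1.27]
contact_force: [-1.1, -0.0, -0.4]
opening: 0.13
grasp_force: 87.6
clock: 23.92
eef_pos: [514.3, 252.1, 96.5]
tcp_rot: [3.141, -0.0, 1.27]
contact_force: [0.2, 0.0, -0.1]
opening: 0.135
grasp_force: 87.6
```

```bash
python3 -m inch '[[0,0,0,0,0,0.03,1],[0,0,0,0,0,0.03,1],[0,0,0,0,0,0,1]]'; python3 -m inch '[[0,0,0,0,0,0,0.8],[0,0,0,0,0,0,0.7],[0,0,0,0,0,0,0.6],[0,0,0,0,0,0,0.4],[0,0,0,0,0,0,0.4],[0,0,0,0,0,0,0.4],[0,0,0,0,0,0,0.4]]'
python3 -m inch '[[0,0,0,0,0,-0.3,0.4],[0,0,0,0,0,-0.6,0.4],[0,0,0,0,0,-0.8,0.4],[0,0,0,0,0,-0.8,0.4],[0,0,0,0,0,-0.8,0.4],[0,0,0,0,0,-0.8,0.4],[0,0,0,0,0,-0.8,0.4],[0,0,0,0,0,0,0.4]]'
python3 -m inch '[[0,0,0,-0.75,0,0,0.4],[0,0,0,-0.75,0,0,0.4],[0,0,0,0,0,0,0.4],[0,0,0,0,0,0,0.4]]'
python3 - <<'E'
from h import *
for n in("scene","side","wrist"):
    f=grab_frame(n); C=cloud(f).reshape(-1,3); near=np.hypot(*(C[:,:2]-[514,252]).T)<45
    for h in((41,47),(55,110),(120,135)):
        q=C[near&(C[:,2]>h[0])&(C[:,2]<h[1])]; print(n,h,len(q),q.min(0).round(1),q.max(0).round(1),cv2.minAreaRect(q[:,:2].astype(np.float32))[0])
    q=C[near&(C[:,2]>136)]; print("above",len(q))
print(r.sense()["eef_pos"])
E
```

```text
clock: 24.17
eef_pos: [514.3, 252.1, 95.1]
tcp_rot: [3.141, -0.0, 1.27]
contact_force: [0.3, 0.6, -0.6]
opening: 0.136
grasp_force: 87.6
clock: 24.75
eef_pos: [514.2, 252.1, 94.9]
tcp_rot: [3.142, -0.0, 1.27]
contact_force: [-0.9, -0.2, 0.2]
opening: 0.6
grasp_force: 0.0
clock: 25.42
eef_pos: [516.1, 253.0, 222.0]
tcp_rot: [3.137, -0.004, 1.27]
contact_force: [1.1, -0.0, 0.6]
opening: 0.6
grasp_force: 0.0
clock: 25.75
eef_pos: [502.8, 215.7, 217.4]
tcp_rot: [-3.141, 0.0, 1.269]
contact_force: [1.0, 0.3, -0.4]
opening: 0.599
grasp_force: 0.0
scene (41, 47) 388 [487.6 224.1  41.1] [544.9 280.1  46.9] (516.4940185546875, 251.93898010253906)
scene (55, 110) 139 [514.5 244.9  55.1] [524.6 257.8 109.9] (520.0692749023438, 250.65936279296875)
scene (120, 135) 70 [507.6 242.9 120. ] [527.1 259.9 131.7] (517.4711303710938, 251.0420379638672)
above 3319
side (41, 47) 598 [485.8 223.3  41. ] [540.3 280.   47. ] (512.2540283203125, 250.68426513671875)
side (55, 110) 132 [506.6 250.4  55.8] [519.2 258.2 109.8] (512.8433837890625, 254.39923095703125)
side (120, 135) 90 [505.1 243.5 120.3] [521.  261.  132.5] (512.9993896484375, 252.10345458984375)
above 11483
wrist (41, 47) 3018 [486.3 220.8  41.1] [541.9 276.8  47. ] (514.0010986328125, 248.6369171142578)
wrist (55, 110) 98 [509.8 248.3  55.1] [520.9 254.7  99.2] (516.1398315429688, 252.4127197265625)
wrist (120, 135) 688 [506.1 239.4 120.2] [523.4 257.1 131.5] (514.7871704101562, 248.51425170898438)
above 33261
[503.34569732 216.75093007 217.38348453]
```

The rod stands home and upright, with knob height and centre as at the start. Handing in.

```bash
python3 -c "
from rig import r
print(r.sign_off())"
```

```text
the job is handed in; nothing more can be done
None
```

I loaded the green cell, pressed both cells down to the front contact and held about 21 N for over 0.7 s, put the rod back upright in its stand, and handed the job in at about 26 s; the sign-off returned no verdict.

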